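# Cover the capsule pot and hold the medicine box open

## Robot

A 6-joint arm with a two-finger parallel gripper is mounted at the origin on the work surface. World frame = base frame: x ahead of the robot, y to its left, z up, the work surface at z = 0. Lengths are in m, angles in rad, forces in N, time in s.
With the tool pointing down it reaches from about 0.3 to 0.875 m from the base axis. Payload 6.4 kg.
Tool frame: the origin (TCP) lies at the very end of the fingers, on their centre line; the grasp point (between the pads) lies 19 mm behind it; z points along the fingers, y is the line along which they close (so a half turn about z gives the same grasp; the last joint's range is limited). The gripper opens to 85 mm and grips with 20 to 120 N. Pads are 22 mm wide; open, the fingers measure 114 mm over their backs; the gripper's body (76 mm by 85 mm) begins 54 mm behind the grasp point. The pads swing forward as they close: fully open they stand 13 mm farther back than shut.
Start: joints at [-1.501, 0.181, 1.607, -0, 1.354, -0.206], TCP at [0.157, -0.553, 0.191] pointing down, gripper open.
Joint ranges: [-2.99, 2.99], [-0.89, 2.07], [0.3, 2.58], [-1.14, 4.28], [0, 2.63], [-3.12, 3.12]. Speed limits (rad/s): [2.57, 2.57, 3.01, 3.14, 3.14, 3.14].

## Interface

Orientations are given as a unit quaternion [w, x, y, z].
In Python, from bench import ctrl, camera, calibration, order, outline_of gives the robot as it stands.
- The arm moves only by the tool move_arm, never from a script. Its argument "series" is a list that holds one entry, the list of rows, each a list of 5 numbers: the opening, from 0 (shut) to 1 (fully open), then the shift along the tool's x, y, z in mm, then the turn about the tool's z in rad. A call has exactly 10 rows; each row is the pose to reach, as a shift and turn from the pose commanded when the call began, along the tool's axes at that moment; what a row does not reach only later rows make up. A row lasts 1/12 s, in which the tool goes at most 41.7 mm and 7.16 degrees, less where a joint would pass 70% of its speed; a pose out of reach is approached as far as the arm can. A call with a gripper value outside its range is refused whole. The fingers move at their own pace and stop on an object; the grip force is fixed at half the most. Time passes only in rows, so rows that repeat a pose let the fingers close, or fill a call up. It gives the time, the measured TCP pose, the force, the opening and the grip force at its end, in the units of the state.
- ctrl.get_obs(): the state, without advancing time (a new reading comes with each control period).
- camera(name): name is "scene" or "top" or "wrist"; returns (picture, depth): 400x640x3 uint8, blue, green, red; 400x640 float32, m along the optical axis (not along the pixel's ray), 0 where there is no reading.
- calibration(name): a dict with "intrinsics" (3x3 intrinsics, pixels), "rvec" (rotation vector, rad) and "tvec" (3), from world to camera coordinates, as OpenCV has them. Camera axes: x right, y down, z forward; pixel columns grow to the right and rows downward; lengths in m; the calibration is good to about 2 mm. A picture is of the moment at which its call begins: read the wrist's pose just before it. calibration takes no time and is no camera call; for the wrist camera it gives the pose at the moment of the call.
- order.hand_in(): hands the job in; it is judged then, once.
Trained networks look in the newest picture that a camera, given by its name, has taken for a name from the list of things; names that differ only in an ending like _2 or _b are one class to them, and where a whole thing is asked for, a point or a joint stands for the part that bears it (a point fixed in the world has none). Each returns a list of dicts, best first, with "conf" (0 to 1); they miss things now and then, are a little off and sometimes report something else, mostly with a low value. They report only what shows in the picture. A call takes as long as a camera call. They do not tell look-alikes from the thing itself.
- outline_of(target, camera): "region" (400x640 bool, what is visible of it) and "bbox" ([centre column, centre row, width, height] in pixels, round what is visible of it).
The state is a dict: "time_s": time; "q": joint angles; "dq": joint speeds; "joint_efforts": joint torques, N m; "eef_pos": TCP position; "eef_rot": TCP orientation; "wrist_force": force on the tool from outside, world axes, zero at the start; "torque": the same for the moment, N m; "opening": opening from 0.0 (shut) to 1.0 (fully open); "grasp_force": force on a finger pad.
Only numpy, scipy, OpenCV 4.12 (cv2) and the standard library are available. Lean on these libraries where they do the work, as an engineer would, in place of code of your own. Each camera call takes 0.05 s, during which the arm holds its last target. There are 200 camera calls.

## Task

Getting the evening capsules ready to be put away: first set the wooden cover on the white capsule pot so that it sits seated and level (set it down, do not drop it, and leave the pot standing where it is). Then take the medicine box's lid by its black knob, raise it to 50 degrees from closed (a few degrees either way will do) and finish while still holding it there by the knob, steady, so that the carer can reach in; the lid falls shut if let go. Leave everything else on the table alone.

Things in the scene. Friction and masses are not known exactly. Their poses are not given: they have to be found in the camera images.
- box: medicine box, white plastic, open-topped, fixed to the table, 150 (x) by 180 (y) by 80 mm high, closed by a hinged teal lid. Origin: centre of its underside; -x is its front (towards the robot at yaw 0, it is turned up to 0.3 rad either way), the hinge is along its back (+x) top edge, parallel to its y axis. It stands on the left or on the right of the table
- lid (a joint): angle of the box's teal lid (rad): 0 closed and level, grows as the front edge rises up and back towards the hinge side; 50 degrees is 0.873; a stop at 1.3. It swings freely and falls shut from any angle. The lid is a plate 152 long by 184 wide by 8 mm thick, 0.14 to 0.28 kg
- lid_hinge (a point): point on the lid's hinge axis, middle of the box's back top edge, 80 mm above the table, 75 mm behind (+x of) the box's origin; fixed; its axes turn with the lid
- knob: black T-shaped knob near the lid's front edge: a bar, 20 mm diameter, 34 mm long, parallel to the hinge, on a 12 mm steel stem. Origin: centre of the bar, 35 mm above the lid's top face (123 mm above the table when closed), 120 mm from the hinge axis along the lid and 43 mm out from it square to the lid. Turns with the lid; pinched by the bar's two ends it pivots between the pads
- pot: white ceramic pot with brown capsules in it, loose, 0.25 kg, 60 mm high, 80 mm outer rim diameter, 72 mm inside at the rim, wall 4 mm. Origin: centre of its underside, z up
- cover: round wooden cover for the pot, loose, about 0.07 kg, lying right way up. Origin: centre of the underside of its plug; z up. Plug 62 mm diameter, 8 mm deep; above it a flange 86 mm diameter, 5 mm thick; then an upright round knob 18 mm diameter, 26 mm tall (13 to 39 mm above the origin). Seated, the flange rests on the rim, the origin 52 mm above the pot's
- tumbler: drinking glass, loose, 70 mm diameter, 115 mm high; leave alone. Origin: centre of underside
- heart_dish: cream heart-shaped dish with capsules, loose, about 75 mm wide, 26 mm high; leave alone. Origin: centre of underside
- amber_bottle: amber glass bottle, loose, 54 mm diameter, 100 mm high; leave alone. Origin: centre of underside
- pill_jar: white jar with a blue cap, loose, 58 mm diameter, 85 mm high; leave alone. Origin: centre of underside
- organiser: blue seven-day pill organiser, loose, 50 by 182 by 24 mm, long side along its y; leave alone. Origin: centre of underside
- spoon: steel spoon, loose, 150 mm long, lying along its x; leave alone
Things that resemble listed ones, but are neither listed nor needed, are in the scene too. Leave any red or turquoise look-alike of the cover alone.

How it is judged:
By the outcome, as a careful person would: the job done as asked, in the order asked, and still so for the second after the job is handed in, while the arm keeps its last pose, push and grip.
It also fails if it takes over 58 s, if anything falls off the work surface, if the arm or the gripper's body presses on something with over 40 N, if the wrist force passes 120 N, or if a joint passes its speed limit or range.

## Working session

There is one attempt and no reset: what is moved stays moved. The work goes in short steps, Python scripts to look and compute and a tool call to move; the robot and the scene stay as the last step left them, time stands still between calls to the robot, and variables do not carry over. Pictures are saved under pics/ and viewed, at most 10 in all, crops included, and the job is handed in when it is done.

Besides the shell and the picture viewer there is one more tool, called after ">>>" in YAML: its name, and indented under it one key for each argument. move_arm: Moves the arm, as the interface text tells. Its arguments: {"type":"object","properties":{"series":{"type":"array","items":{"type":"array","items":{"type":"array","items":{"type":"number"}}}}},"required":["series"]}

```bash
mkdir -p pics; cat > h.py <<'E'
import numpy as np, cv2
from bench import ctrl, camera, calibration, order, outline_of
def pts(name,depth,mask,cal=None):
    c=cal or calibration(name); K=np.array(c["intrinsics"]); R=cv2.Rodrigues(np.array(c["rvec"],float))[0]; t=np.array(c["tvec"],float).ravel()
    v,u=np.nonzero(mask&(depth>0)); d=depth[v,u]
    P=np.stack([(u-K[0,2])/K[0,0]*d,(v-K[1,2])/K[1,1]*d,d],1)
    return (P-t)@R, u, v
E
python3 - <<'E'
from h import *
for n in ("top","scene"):
    im,d=camera(n); cv2.imwrite(f"pics/{n}0.png",im); np.savez(f"{n}0.npz",im=im,d=d)
    for t in ("box","lid","knob","pot","cover","tumbler","heart_dish","amber_bottle","pill_jar","organiser"):
        for r in outline_of(t,n)[:4]:
            if r["conf"]<.3: continue
            P,u,v=pts(n,d,r["region"])
            if len(P)==0: continue
            print(n,t,round(r["conf"],2),np.round(r["bbox"]),"med",np.round(np.median(P,0),3),"lo",np.round(np.percentile(P,3,axis=0),3),"hi",np.round(np.percentile(P,97,axis=0),3))
E
```

```text
top box 0.76 [387. 186.  58.  48.] med [ 0.57  -0.249  0.088] lo [ 0.501 -0.338  0.03 ] hi [ 0.644 -0.164  0.099]
top box 0.69 [389. 182.  54.  45.] med [ 0.574 -0.253  0.088] lo [ 0.503 -0.34   0.08 ] hi [ 0.646 -0.168  0.1  ]
top lid 0.64 [392. 184.  57.  41.] med [ 0.572 -0.253  0.088] lo [ 0.503 -0.339  0.08 ] hi [ 0.645 -0.169  0.1  ]
top knob 0.52 [394. 193.  12.   9.] med [ 0.531 -0.255  0.131] lo [ 0.522 -0.272  0.118] hi [ 0.54  -0.239  0.14 ]
top pot 0.67 [243. 190.  21.  22.] med [0.577 0.265 0.015] lo [ 0.537  0.227 -0.   ] hi [0.607 0.296 0.064]
top pot 0.34 [442. 193.  22.  21.] med [ 0.534 -0.437  0.081] lo [ 0.511 -0.465  0.011] hi [ 0.559 -0.418  0.092]
top cover 0.86 [305. 221.  24.  23.] med [0.459 0.04  0.013] lo [0.425 0.004 0.005] hi [0.494 0.076 0.036]
top cover 0.77 [277. 260.  26.  25.] med [0.328 0.143 0.013] lo [0.294 0.107 0.005] hi [0.364 0.181 0.036]
top cover 0.76 [269. 227.  26.  23.] med [0.436 0.177 0.014] lo [0.401 0.14  0.005] hi [0.472 0.215 0.037]
top cover 0.7 [442. 194.  22.  20.] med [ 0.533 -0.437  0.081] lo [ 0.511 -0.466  0.01 ] hi [ 0.557 
[... 1468 characters left out ...]
03 0.08  0.035]
scene cover 0.74 [387. 236.  26.  21.] med [0.446 0.181 0.013] lo [0.406 0.141 0.01 ] hi [0.478 0.214 0.037]
scene cover 0.66 [394. 214.  24.  23.] med [0.334 0.147 0.012] lo [ 0.271  0.105 -0.001] hi [0.368 0.181 0.037]
scene tumbler 0.58 [280. 258.  25.  51.] med [0.767 0.04  0.081] lo [ 0.723 -0.003  0.006] hi [0.787 0.061 0.114]
scene amber_bottle 0.92 [465. 272.  26.  40.] med [0.536 0.443 0.056] lo [0.514 0.42  0.006] hi [0.546 0.464 0.1  ]
scene pill_jar 0.57 [220. 179.  13.  22.] med [ 0.554 -0.432  0.062] lo [ 0.522 -0.462  0.026] hi [ 0.569 -0.418  0.086]
scene organiser 0.76 [452. 234.  65.  25.] med [0.338 0.344 0.021] lo [0.303 0.261 0.005] hi [0.359 0.425 0.025]
```

View pics/top0.png

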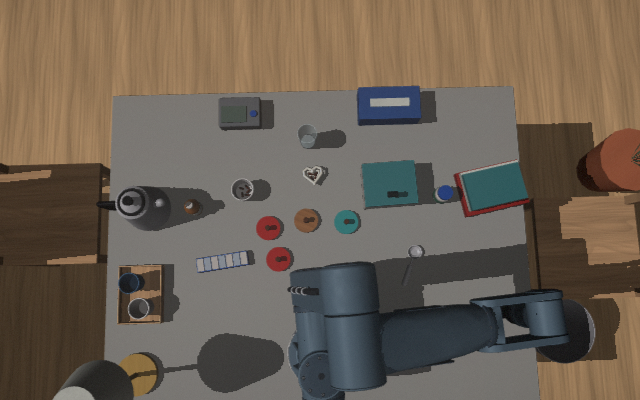

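View pics/scene0.png

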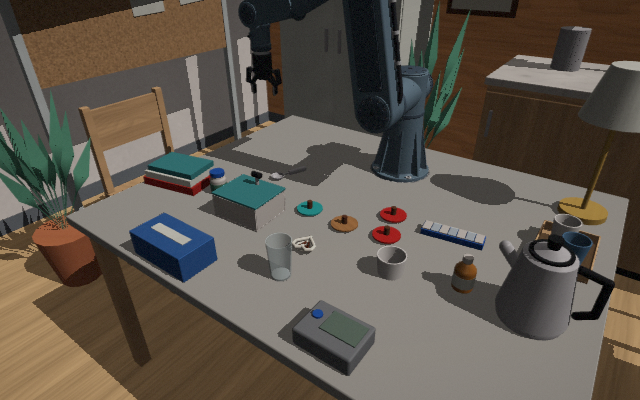

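The wooden cover could be the brown one (306,220), the red ones (268,228) or (279,259), or the turquoise one (346,222). Only the brown one looks like wood. The pot is the white one with capsules at (243,189), while the cup at (138,308) is in a tray. I'll confirm this in a crop and refine the positions.

```bash
python3 - <<'E'
from h import *
from scipy.optimize import least_squares
from scipy.spatial.transform import Rotation as Ro
ims=[]
for n in ("top","scene"):
    f=np.load(f"{n}0.npz"); im,d=f["im"],f["d"]
    P,u,v=pts(n,d,np.ones_like(d,bool))
    def sel(c,r,z0,z1): return P[(np.hypot(*(P[:,:2]-c).T)<r)&(P[:,2]>z0)&(P[:,2]<z1)]
    def circ(Q,R): 
        s=least_squares(lambda p:np.hypot(Q[:,0]-p[0],Q[:,1]-p[1])-R,Q[:,:2].mean(0),loss="soft_l1",f_scale=.002); return s.x
    F=sel((.462,.042),.055,.008,.02); K=sel((.462,.042),.025,.03,.06); Kd=[sel((.462,.042),.03,.03,.06)]
    print(n,"flange mean",F.mean(0),len(F),"mid",(F.min(0)+F.max(0))/2,"knobtop",K.mean(0),len(K))
    Q=sel((.575,.262),.06,.054,.07); print(" rim circ",circ(Q,.038),Q[:,2].mean(),len(Q),"mid",(Q.min(0)+Q.max(0))/2)
    L=sel((.572,.252*-1),.16,.083,.096); r=cv2.minAreaRect((L[:,:2]*1000).astype(np.float32)); print(" lid",r)
    B=sel((.533,-.254),.04,.115,.15); r=cv2.minAreaRect((B[:,:2]*1000).astype(np.float32)); print(" bar",r,B.mean(0),np.percentile(B[:,2],95))
    x0,y0,x1,y1=(220,150,420,275) if n=="top" else (200,160,440,290)
    ims.append(cv2.resize(im[y0:y1,x0:x1],(800,600-300 if 0 else 298 if n=="scene" else 298),interpolation=cv2.INTER_CUBIC))
cv2.imwrite("pics/crop.png",np.vstack(ims))
o=ctrl.get_obs(); print(o["eef_pos"],o["eef_rot"],Ro.from_quat(np.roll(o["eef_rot"],-1)).as_matrix().round(3),o["opening"])
E
```

```text
top flange mean [0.46130059 0.04167941 0.01343385] 352 mid [0.45823904 0.04476443 0.01376054] knobtop [0.46105013 0.04196264 0.03682169] 19
 rim circ [0.57177948 0.26088361] 0.06004915136244767 87 mid [0.57252053 0.26090256 0.06163861]
 lid ((575.3382568359375, -253.90151977539062), (153.3080596923828, 184.5301971435547), 3.2178640365600586)
 bar ((531.3990478515625, -255.79345703125), (33.15830612182617, 18.39459991455078), 88.63737487792969) [ 0.53089792 -0.25529625  0.1302563 ] 0.1386808032870523
scene flange mean [0.4683838  0.04512756 0.01266315] 325 mid [0.46194394 0.04326615 0.01340142] knobtop [0.46646447 0.04342324 0.03709963] 22
 rim circ [0.57521055 0.2613638 ] 0.05804505685712099 169 mid [0.57525607 0.26163709 0.05848846]
 lid ((577.10009765625, -254.3330078125), (155.59228515625, 187.79942321777344), 3.1222033500671387)
 bar ((535.322998046875, -253.17770385742188), (18.35151481628418, 38.35358428955078), 10.089286804199219) [ 0.53715737 -0.25162024  0.12677567] 0.13317764929890155
[ 0.15661812 -0.55326442  0.19148579] [-1.05240407e-05  9.90505966e-01  1.37469750e-01  4.81261429e-06] [[ 0.962  0.272  0.   ]
 [ 0.272 -0.962  0.   ]
 [ 0.    -0.    -1.   ]] 1.000944309957123
```

View pics/crop.png

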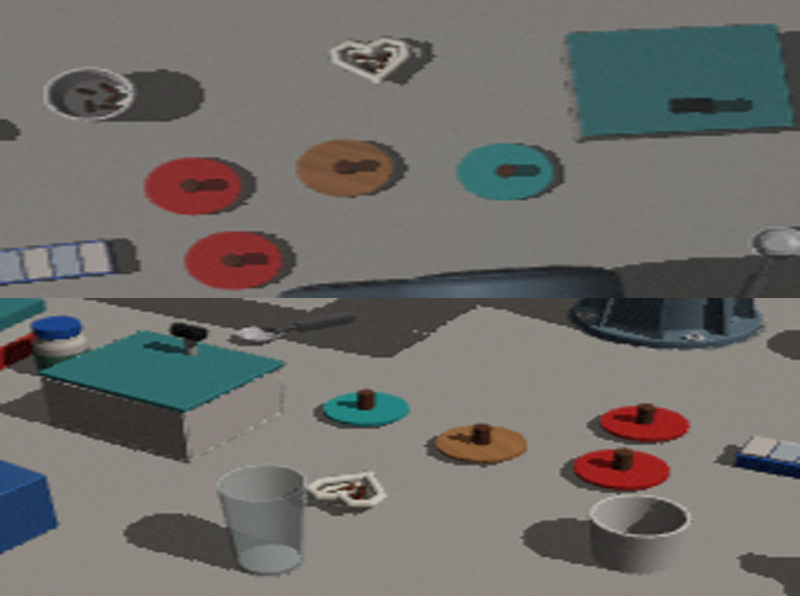

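The crop confirms it: the brown wood-grained disc at top (306,220) is the cover, with red and turquoise look-alikes beside it. The pot at (243,189) holds capsules. I'll move above the cover.

>>> move_arm:
  series:
    - [[1,27,-29,-4,0.022],[1,54,-58,-7,0.044],[1,81,-88,-11,0.066],[1,108,-117,-14,0.088],[1,136,-146,-18,0.11],[1,163,-175,-21,0.132],[1,190,-204,-25,0.154],[1,217,-234,-28,0.176],[1,244,-263,-32,0.198],[1,271,-292,-35,0.22]]

```text
time_s: 1.93
eef_pos: [0.3383, -0.1969, 0.2271]
eef_rot: [0.0, 1.0, 0.027, 0.0]
wrist_force: [1.2, -0.3, 0.6]
opening: 1.002
grasp_force: 0.0
```

>>> move_arm:
  series:
    - [[1,17,-30,-3,0],[1,34,-58,-6,0],[1,51,-88,-9,0],[1,68,-117,-12,0],[1,86,-146,-15,0],[1,103,-176,-18,0],[1,120,-205,-21,0],[1,137,-234,-24,0],[1,137,-234,-24,0],[1,137,-234,-24,0]]

```text
time_s: 2.77
eef_pos: [0.4618, 0.0442, 0.2505]
eef_rot: [0.0, 1.0, 0.03, -0.0]
wrist_force: [-0.5, 0.1, -1.1]
opening: 1.002
grasp_force: 0.0
```

```bash
cat > look.py <<'E'
import sys
from h import *
from scipy.optimize import least_squares
from scipy.spatial.transform import Rotation as Ro
def M(o): return Ro.from_quat(np.roll(o["eef_rot"],-1)).as_matrix()
def circ(Q,R): return least_squares(lambda p:np.hypot(Q[:,0]-p[0],Q[:,1]-p[1])-R,Q[:,:2].mean(0),loss="soft_l1",f_scale=.002).x
def sel(P,c,r,z0,z1): return P[(np.hypot(*(P[:,:2]-c).T)<r)&(P[:,2]>z0)&(P[:,2]<z1)]
def wrist(png):
    o=ctrl.get_obs(); c=calibration("wrist"); im,d=camera("wrist"); cv2.imwrite(png,im)
    P,u,v=pts("wrist",d,np.ones_like(d,bool),c); print("t",o["time_s"],"pos",np.round(o["eef_pos"],4),"F",np.round(o["wrist_force"],1),"open",round(o["opening"],3),"grip",o["grasp_force"])
    return o,im,d,P
def go(o,t): print("tool delta mm",np.round(M(o).T@(np.array(t)-o["eef_pos"])*1000,1))
E
python3 - <<'E'
from look import *
o,im,d,P=wrist("pics/w1.png"); print(M(o).round(3))
K=sel(P,(.463,.0425),.03,.032,.045); F=sel(P,(.463,.0425),.06,.009,.018)
print(len(K),len(F))
if len(K): print("knob",K.mean(0),(K.min(0)+K.max(0))/2)
if len(F): print("flange",F.mean(0),(F.min(0)+F.max(0))/2,np.ptp(F,axis=0))
E
```

```text
t 2.7667 pos [0.4618 0.0442 0.2505] F [-0.5  0.1 -1.1] open 1.002 grip 0.0
[[ 0.998  0.06  -0.   ]
 [ 0.06  -0.998 -0.   ]
 [-0.     0.    -1.   ]]
135 2563
knob [0.46247193 0.03948584 0.0393153 ] [0.46214604 0.03915134 0.03744072]
flange [0.46307102 0.03945952 0.01363177] [0.46203301 0.03878644 0.01286806] [0.0854191  0.0845339  0.00761379]
```

View pics/w1.png

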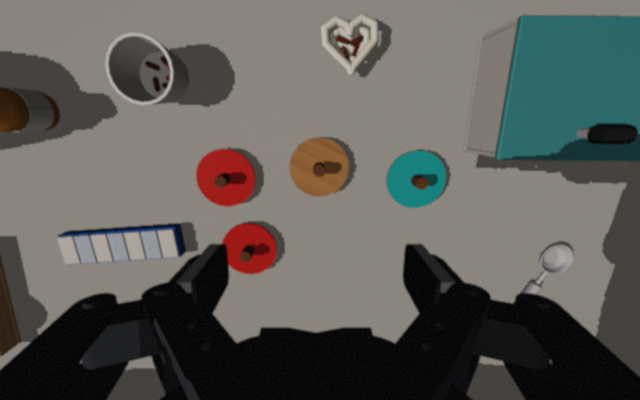

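The wrist view shows the wooden cover at (319,167), the reds to its left at (226,178) and (250,248), and the turquoise one to its right at (416,180). The refined cover position is (0.462, 0.040), and its 85 mm extent fits. I'll descend and grip.

>>> move_arm:
  series:
    - [[1,0,4,40,0],[0.6,0,4,80,0],[0.6,0,4,120,0],[0.6,0,4,155,0],[0.6,0,4,185,0],[0.6,0,4,205,0],[0.6,0,4,220,0],[0.6,0,4,228,0],[0.6,0,4,232,0],[0.6,0,4,232,0]]

```text
time_s: 3.65
eef_pos: [0.4614, 0.038, 0.0182]
eef_rot: [-0.0, 1.0, 0.027, -0.0]
wrist_force: [-0.1, 0.6, -1.1]
opening: 0.6
grasp_force: 0.0
```

>>> move_arm:
  series:
    - [[0.4,0,0,1,0],[0.2,0,0,1,0],[0.1,0,0,1,0],[0,0,0,1,0],[0,0,0,1,0],[0,0,0,1,0],[0,0,0,1,0],[0,0,0,1,0],[0,0,0,1,0],[0,0,0,1,0]]

```text
time_s: 4.48
eef_pos: [0.4618, 0.0388, 0.0175]
eef_rot: [-0.0, 1.0, 0.028, -0.0]
wrist_force: [0.3, 0.8, 0.7]
opening: 0.001
grasp_force: 0.0
```

```bash
python3 - <<'E'
from look import *
o,im,d,P=wrist("pics/w2.png")
i2,d2=camera("scene"); a=cv2.resize(im,(480,300)); b=cv2.resize(i2[180:280,260:420],(480,300),interpolation=cv2.INTER_CUBIC)
cv2.imwrite("pics/m2.png",np.vstack([a,b]))
E
```

```text
t 4.4833 pos [0.4618 0.0388 0.0175] F [0.3 0.8 0.7] open 0.001 grip 0.0
```

View pics/m2.png

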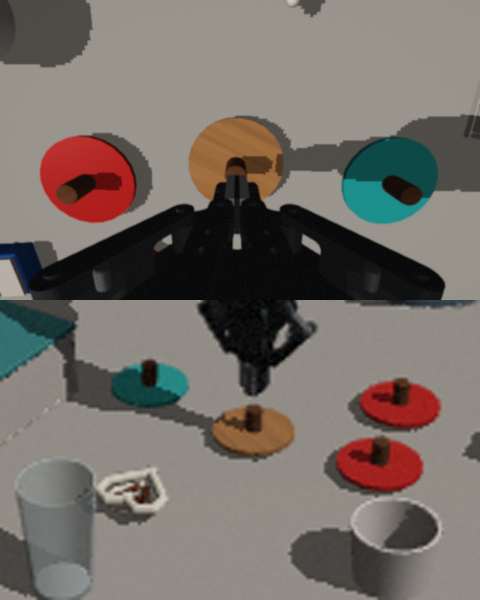

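The pictures show the shut fingers on the robot side of the cover's knob, with the cover untouched. I'll re-measure from here.

```bash
python3 - <<'E'
from look import *
o,im,d,P=wrist("pics/w3.png")
def rep(n,P):
    F=sel(P,(.465,.04),.07,.007,.018); print(n,"flange",len(F),(F.min(0)+F.max(0))/2,np.ptp(F,axis=0))
    for z in (.03,.035,.045,.06,.09): 
        K=sel(P,(.462,.04),.05,z,z+.01); print(z,len(K),K.min(0) if len(K) else 0,K.max(0) if len(K) else 0)
rep("wrist",P)
d3=d.reshape(400,640)
for (u,v) in ((313,218),(313,240),(313,262),(300,270)): print(u,v,d3[v,u])
for n in("top","scene"):
    im,d=camera(n); Q,u,v=pts(n,d,np.ones_like(d,bool)); rep(n,Q)
print(o["q"])
E
```

```text
t 4.5833 pos [0.4618 0.0388 0.0175] F [-0.1  0.4  0.2] open -0.001 grip 0.0
wrist flange 9224 [0.46552477 0.03939751 0.01293188] [0.07907765 0.08569309 0.01013394]
0.03 360 [0.45854921 0.03087495 0.0301129 ] [0.47140503 0.04835149 0.03998338]
0.035 354 [0.45854921 0.03104613 0.03504107] [0.47140503 0.04835149 0.04133351]
0.045 0 0 0
0.06 274 [0.46724631 0.02542127 0.06072842] [0.47303494 0.05208954 0.06995217]
0.09 762 [0.44980586 0.02106537 0.09001496] [0.47441187 0.05669599 0.09997546]
313 218 0.17365678
313 240 0.13986273
313 262 0.117875166
300 270 0.10813783
top flange 99 [0.42995068 0.04024418 0.01261635] [0.05125806 0.12842637 0.01062936]
0.03 0 0 0
0.035 0 0 0
0.045 0 0 0
0.06 0 0 0
0.09 0 0 0
scene flange 326 [0.462422   0.04067951 0.01226937] [0.08876198 0.08684689 0.01027898]
0.03 19 [0.45502485 0.03634846 0.03047148] [0.47206951 0.04983377 0.03918989]
0.035 16 [0.45502485 0.0355467  0.03511496] [0.47127562 0.0493245  0.04116034]
0.045 0 0 0
0.06 20 [0.45255785 0.02761615 0.06092559] [0.47440001 0.0535743  0.06998529]
0.09 24 [0.46216018 0.01654124 0.09044155] [0.47610272 0.05645642 0.0994872 ]
[-1.73252343e-01  1.81038758e-01  2.00906085e+00 -8.52799942e-06
  9.51547575e-01  1.34172897e+00]
```

```bash
python3 - <<'E'
from look import *
for n in("wrist","scene"):
    o=ctrl.get_obs();c=calibration(n);im,d=camera(n); Q,u,v=pts(n,d,np.ones_like(d,bool),c)
    for z in np.arange(.04,.072,.003):
        K=sel(Q,(.462,.04),.04,z,z+.003)
        if len(K): print(n,round(z,3),len(K),K.min(0).round(3),K.max(0).round(3))
    r=calibration("scene"); 
C=calibration("wrist"); R=cv2.Rodrigues(np.array(C["rvec"],float))[0]; print("wrist cam pos",-R.T@np.ravel(C["tvec"]), R.round(3), o["eef_pos"])
E
```

```text
wrist 0.04 72 [0.459 0.032 0.04 ] [0.47  0.047 0.041]
wrist 0.058 2 [0.472 0.034 0.061] [0.472 0.04  0.061]
wrist 0.061 47 [0.471 0.033 0.061] [0.473 0.045 0.064]
wrist 0.064 96 [0.467 0.027 0.064] [0.473 0.051 0.067]
wrist 0.067 123 [0.467 0.025 0.067] [0.473 0.052 0.07 ]
wrist 0.07 141 [0.467 0.025 0.07 ] [0.473 0.052 0.073]
scene 0.04 1 [0.465 0.046 0.04 ] [0.465 0.046 0.04 ]
scene 0.058 2 [0.465 0.039 0.058] [0.472 0.046 0.06 ]
scene 0.061 4 [0.468 0.039 0.061] [0.473 0.047 0.064]
scene 0.064 6 [0.458 0.031 0.064] [0.476 0.052 0.067]
scene 0.067 11 [0.456 0.029 0.068] [0.475 0.053 0.07 ]
scene 0.07 9 [0.455 0.03  0.071] [0.476 0.054 0.073]
wrist cam pos [0.52742389 0.04205046 0.2004584 ] [[ 0.056 -0.998 -0.   ]
 [-0.963 -0.054  0.262]
 [-0.262 -0.014 -0.965]] [0.46180379 0.03877312 0.01746976]
```

Both cameras put the shut fingertips at z≈0.061 while the reported TCP is 0.0175, so the true tips sit about 43 mm higher than reported, with x and y right. I'll open, descend part way and check.

>>> move_arm:
  series:
    - [[0.5,0,0,0,0],[0.5,0,0,0,0],[0.5,0,0,0,0],[0.5,0,0,0,0],[0.5,0,0,8,0],[0.5,0,0,16,0],[0.5,0,0,24,0],[0.5,0,0,30,0],[0.5,0,0,30,0],[0.5,0,0,30,0]]

```text
time_s: 5.67
eef_pos: [0.4611, 0.0389, -0.0133]
eef_rot: [-0.0, 1.0, 0.028, -0.001]
wrist_force: [0.0, -0.3, 0.3]
opening: 0.501
grasp_force: 0.0
```

```bash
python3 - <<'E'
from look import *
for n in("wrist","scene"):
    o=ctrl.get_obs();c=calibration(n);im,d=camera(n); Q,u,v=pts(n,d,np.ones_like(d,bool),c)
    if n=="wrist": print(o["eef_pos"],o["opening"],o["wrist_force"]); cv2.imwrite("pics/w4.png",im)
    for z in np.arange(.02,.08,.004):
        K=sel(Q,(.462,.04),.06,z,z+.004); K=K[np.abs(K[:,1]-.04)>.013]
        if len(K): print(n,round(z,3),len(K),K.min(0).round(3),K.max(0).round(3))
E
```

```text
[ 0.46108707  0.0388626  -0.01330465] 0.5010204175846328 [ 0.04065546 -0.3492611   0.27895096]
wrist 0.028 59 [0.45  0.016 0.028] [0.47  0.06  0.032]
wrist 0.032 158 [0.449 0.007 0.032] [0.474 0.071 0.036]
wrist 0.036 250 [0.449 0.004 0.036] [0.474 0.074 0.04 ]
wrist 0.04 279 [0.449 0.004 0.04 ] [0.474 0.074 0.044]
wrist 0.044 306 [0.449 0.004 0.044] [0.474 0.074 0.048]
wrist 0.048 349 [0.448 0.004 0.048] [0.474 0.074 0.052]
wrist 0.052 375 [0.449 0.004 0.052] [0.474 0.074 0.056]
wrist 0.056 369 [0.449 0.004 0.056] [0.474 0.074 0.06 ]
wrist 0.06 320 [0.448 0.011 0.06 ] [0.474 0.067 0.064]
wrist 0.064 739 [0.449 0.01  0.064] [0.474 0.069 0.068]
wrist 0.068 245 [ 0.462 -0.003  0.068] [0.476 0.081 0.072]
wrist 0.072 717 [ 0.465 -0.013  0.072] [0.477 0.09  0.076]
wrist 0.076 1035 [ 0.446 -0.014  0.076] [0.477 0.092 0.08 ]
scene 0.02 1 [0.45  0.014 0.024] [0.45  0.014 0.024]
scene 0.028 5 [0.462 0.013 0.028] [0.471 0.067 0.031]
scene 0.032 6 [0.456 0.017 0.032] [0.474 0.072 0.036]
scene 0.036 14 [0.458 0.005 0.036] [0.475 0.075 0.04 ]
scene 0.04 10 [0.449 0.011 0.041] [0.473 0.075 0.044]
scene 0.044 17 [0.459 0.007 0.044] [0.475 0.075 0.048]
scene 0.048 12 [0.454 0.008 0.048] [0.471 0.076 0.052]
scene 0.052 17 [0.452 0.006 0.052] [0.475 0.076 0.056]
scene 0.056 12 [0.458 0.008 0.056] [0.475 0.075 0.06 ]
scene 0.06 14 [0.452 0.009 0.06 ] [0.476 0.077 0.064]
scene 0.064 14 [0.45  0.013 0.064] [0.472 0.076 0.068]
scene 0.068 8 [0.457 0.007 0.068] [0.475 0.078 0.071]
scene 0.072 21 [ 0.453 -0.013  0.072] [0.477 0.085 0.076]
scene 0.076 29 [ 0.451 -0.005  0.076] [0.479 0.093 0.08 ]
```

>>> move_arm:
  series:
    - [[0.5,0,0,5,0],[0.5,0,0,10,0],[0.3,0,0,10,0],[0.2,0,0,10,0],[0.1,0,0,10,0],[0,0,0,10,0],[0,0,0,10,0],[0,0,0,10,0],[0,0,0,10,0],[0,0,0,10,0]]

```text
time_s: 6.6
eef_pos: [0.4618, 0.0388, -0.0225]
eef_rot: [0.0, 1.0, 0.028, 0.0]
wrist_force: [0.4, -0.1, -0.4]
opening: 0.185
grasp_force: 58.5
```

>>> move_arm:
  series:
    - [[0,0,0,-15,0],[0,0,0,-45,0],[0,0,0,-80,0],[0,5,-17,-115,0],[0,14,-46,-140,0],[0,24,-80,-160,0],[0,34,-114,-170,0],[0,42,-142,-172,0],[0,47,-158,-172,0],[0,47,-158,-172,0]]

```text
time_s: 7.43
eef_pos: [0.5004, 0.2023, 0.15]
eef_rot: [-0.001, 1.0, 0.03, 0.001]
wrist_force: [0.0, 0.3, -0.3]
opening: 0.185
grasp_force: 58.7
```

```bash
python3 - <<'E'
from look import *
o,im,d,P=wrist("pics/w5.png")
Q=sel(P,(.573,.26),.05,.054,.066); print(len(Q),Q.min(0),Q.max(0),circ(Q,.038),np.median(Q[:,2]))
r=outline_of("cover","wrist")
for e in r[:3]: print(e["conf"],e["bbox"])
c=calibration("wrist")
# held cover: flange points
H=sel(P,o["eef_pos"][:2],.06,o["eef_pos"][2]+.0225,o["eef_pos"][2]+.045); print("held",len(H),H.min(0),H.max(0))
if len(H)>50:
    A=np.c_[H[:,:2],np.ones(len(H))]; F=H[(H[:,2]-o["eef_pos"][2])<.0385]; A=np.c_[F[:,:2],np.ones(len(F))]; print("plane",np.linalg.lstsq(A,F[:,2],rcond=None)[0],circ(F[np.abs(F[:,0]-o["eef_pos"][0])>.0],.03))
E
```

```text
t 7.4333 pos [0.5004 0.2023 0.15  ] F [ 0.   0.3 -0.3] open 0.185 grip 58.7198406457901
1566 [0.53345158 0.21953496 0.05401786] [0.61224276 0.29840376 0.06244386] [0.57278307 0.25852748] 0.06004912412070947
0.96 [573.1, 235.2, 76.5, 71.3]
0.82 [333.9, 321.1, 22.4, 21.1]
0.74 [314.4, 237.5, 153.4, 145.2]
held 12070 [0.45834468 0.15906385 0.18050498] [0.54414396 0.24469532 0.1949585 ]
plane [-0.00037332  0.00093262  0.18619963] [0.50138465 0.20186714]
```

View pics/w5.png

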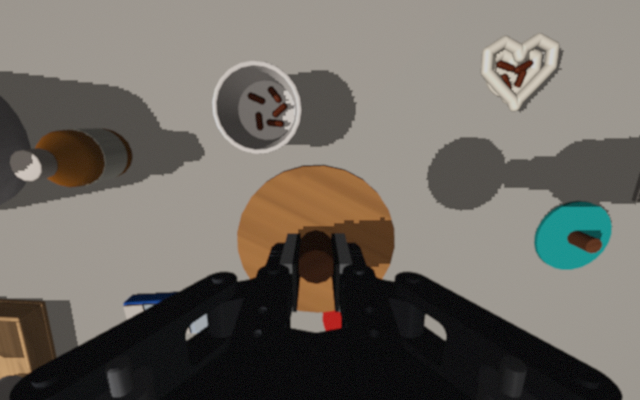

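The wrist view shows the cover held level at (316,240) and the open pot at (257,107). I'll move over the pot and hover 8 mm above the rim.

>>> move_arm:
  series:
    - [[0,20,-14,0,0],[0,45,-32,0,0],[0,65,-46,0,0],[0,75,-52,10,0],[0,75,-52,40,0],[0,75,-52,70,0],[0,75,-52,90,0],[0,75,-52,100,0],[0,75,-52,104,0],[0,75,-52,104,0]]

```text
time_s: 8.37
eef_pos: [0.5715, 0.2542, 0.0449]
eef_rot: [0.0, 1.0, 0.027, -0.001]
wrist_force: [-0.7, -0.2, -1.2]
opening: 0.184
grasp_force: 58.7
```

```bash
python3 - <<'E'
from look import *
o,im,d,P=wrist("pics/w6.png")
e=o["eef_pos"]; F=sel(P,e[:2],.06,e[2]+.033,e[2]+.039); print("flange",(F.min(0)+F.max(0))/2,np.ptp(F,axis=0),np.median(F[:,2]))
Q=sel(P,(.573,.259),.05,.02,.062); print("pot",len(Q),Q.min(0) if len(Q) else 0,Q.max(0) if len(Q) else 0)
E
```

```text
t 8.3667 pos [0.5715 0.2542 0.0449] F [-0.7 -0.2 -1.2] open 0.184 grip 58.7451446056366
flange [0.5721942  0.25387713 0.08090279] [0.0865681  0.08562396 0.00594458] 0.0810975383799284
pot 252 [0.58671193 0.24995245 0.02008101] [0.61261981 0.29625122 0.06196477]
```

>>> move_arm:
  series:
    - [[0,0,-4,0,0],[0,0,-4,0,0],[0,0,-4,0,0],[0,0,-4,0,0],[0,0,-4,0,0],[0,0,-4,0,0],[0,0,-4,0,0],[0,0,-4,0,0],[0,0,-4,0,0],[0,0,-4,0,0]]

```text
time_s: 9.25
eef_pos: [0.5716, 0.2592, 0.0454]
eef_rot: [0.0, 1.0, 0.028, -0.0]
wrist_force: [-0.2, -0.8, -0.3]
opening: 0.187
grasp_force: 58.7
```

```bash
python3 - <<'E'
from look import *
for i in range(2):
    o,im,d,P=wrist("pics/w7.png")
    e=o["eef_pos"]; F=sel(P,e[:2],.06,e[2]+.033,e[2]+.039); print("flange",(F.min(0)+F.max(0))/2,np.ptp(F,axis=0),np.median(F[:,2]))
n="scene"; im,d=camera(n); Q,u,v=pts(n,d,np.ones_like(d,bool)); 
F=sel(Q,(.5728,.2588),.05,.074,.088); print("sc flange",(F.min(0)+F.max(0))/2); B=sel(Q,(.5728,.2588),.05,.015,.056); print("sc pot",B.min(0),B.max(0),circ(B,.039))
E
```

```text
t 9.25 pos [0.5716 0.2592 0.0454] F [-0.2 -0.8 -0.3] open 0.187 grip 58.74521255493164
flange [0.57236308 0.25859217 0.0814386 ] [0.08606067 0.0859379  0.00594574] 0.08162773783351401
t 9.3 pos [0.5716 0.2592 0.0454] F [ 0.  -0.3 -0.6] open 0.187 grip 58.74595105648041
flange [0.57240256 0.25882546 0.08142075] [0.08605893 0.08574639 0.00593758] 0.08163054799333765
sc flange [0.57644401 0.26106984 0.081082  ]
sc pot [0.5403414  0.22519539 0.01507343] [0.61472391 0.30000696 0.05568128] [0.5720797  0.26016097]
```

The cover and pot are now aligned to within 1 mm. I'll lower it slowly.

>>> move_arm:
  series:
    - [[0,0,0,3,0],[0,0,0,6,0],[0,0,0,9,0],[0,0,0,11,0],[0,0,0,13,0],[0,0,0,14,0],[0,0,0,15,0],[0,0,0,15.5,0],[0,0,0,16,0],[0,0,0,16,0]]

```text
time_s: 10.23
eef_pos: [0.5718, 0.2593, 0.0298]
eef_rot: [0.0, 1.0, 0.028, 0.0]
wrist_force: [-0.4, -0.4, 1.3]
opening: 0.189
grasp_force: 58.7
```

```bash
python3 - <<'E'
from look import *
o,im,d,P=wrist("pics/w8.png")
e=o["eef_pos"]; F=sel(P,e[:2],.06,e[2]+.033,e[2]+.039); print("flange",(F.min(0)+F.max(0))/2,np.median(F[:,2]))
A=np.c_[F[:,:2],np.ones(len(F))];print(np.linalg.lstsq(A,F[:,2],rcond=None)[0])
E
```

```text
t 10.2333 pos [0.5718 0.2593 0.0298] F [-0.4 -0.4  1.3] open 0.189 grip 58.65256905555725
flange [0.57241182 0.25861496 0.06580343] 0.06599862786421234
[-0.00214497  0.00032631  0.06716058]
```

>>> move_arm:
  series:
    - [[0,0,0,0.5,0],[0,0,0,1,0],[0,0,0,1,0],[0,0,0,1,0],[0.22,0,0,1,0],[0.26,0,0,1,0],[0.32,0,0,1,0],[0.4,0,0,1,0],[0.45,0,0,1,0],[0.45,0,0,1,0]]

```text
time_s: 11.12
eef_pos: [0.5716, 0.2592, 0.0283]
eef_rot: [0.0, 1.0, 0.028, -0.0]
wrist_force: [1.0, 0.5, -0.5]
opening: 0.449
grasp_force: 0.0
```

>>> move_arm:
  series:
    - [[0.45,0,0,-5,0],[0.45,0,0,-15,0],[0.45,0,0,-30,0],[0.45,0,0,-50,0],[0.45,0,0,-80,0],[0.45,0,0,-110,0],[0.45,0,0,-140,0],[0.45,0,0,-160,0],[0.45,0,0,-160,0],[0.45,0,0,-160,0]]

```text
time_s: 11.95
eef_pos: [0.5729, 0.2596, 0.1913]
eef_rot: [-0.0, 1.0, 0.028, 0.002]
wrist_force: [-0.3, -0.3, -0.1]
opening: 0.448
grasp_force: 0.0
```

```bash
python3 - <<'E'
from look import *
o,im,d,P=wrist("pics/w9.png"); print(M(o).round(3))
F=sel(P,(.5725,.2587),.06,.058,.072); print("flange",len(F),(F.min(0)+F.max(0))/2,np.median(F[:,2]),np.ptp(F,axis=0))
F=sel(P,(.5725,.2587),.04,.06,.072);A=np.c_[F[:,:2],np.ones(len(F))];print(np.linalg.lstsq(A,F[:,2],rcond=None)[0])
n="scene"; im2,d=camera(n); 
cv2.imwrite("pics/m9.png",np.hstack([cv2.resize(im,(400,250)),cv2.resize(im2[200:300,340:500],(400,250),interpolation=cv2.INTER_CUBIC)]))
E
```

```text
t 11.95 pos [0.5729 0.2596 0.1913] F [-0.3 -0.3 -0.1] open 0.448 grip 0.0
[[ 0.998  0.056  0.004]
 [ 0.056 -0.998  0.001]
 [ 0.005 -0.001 -1.   ]]
flange 4557 [0.57290985 0.25864148 0.06621296] 0.06602985282614213 [0.08517321 0.08467042 0.01133881]
[-0.00041913  0.00029623  0.06620443]
```

View pics/m9.png

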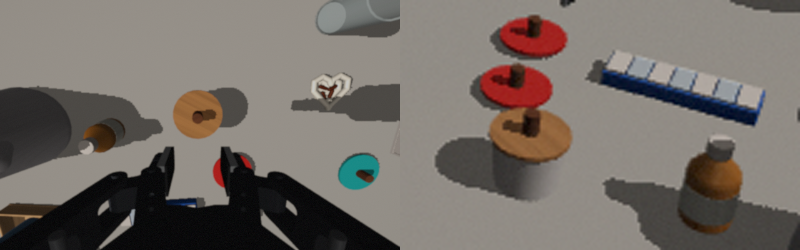

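The wrist and scene views show the cover seated level on the pot, tilt under 0.1° and flange top at 66 mm. Next I'll move towards the box knob for a close look.

>>> move_arm:
  series:
    - [[0.45,-6,28,0,0],[0.45,-14,65,0,0],[0.45,-22,103,0,0],[0.45,-31,141,0,0],[0.45,-39,179,0,0],[0.45,-47,217,0,0],[0.45,-55,255,0,0],[0.6,-63,293,0,0],[0.7,-72,331,0,0],[0.8,-80,368,0,0]]

```text
time_s: 12.88
eef_pos: [0.5106, -0.114, 0.1869]
eef_rot: [-0.001, 1.0, 0.028, -0.001]
wrist_force: [0.5, -0.1, 0.5]
opening: 0.798
grasp_force: 0.0
```

>>> move_arm:
  series:
    - [[0.8,-7,35,0,0],[0.8,-14,65,0,0],[0.8,-19,87,0,0],[0.8,-19,87,0,0],[0.8,-19,87,0,0],[0.8,-19,87,0,0],[0.8,-19,87,0,0],[0.8,-19,87,0,0],[0.8,-19,87,0,0],[0.8,-19,87,0,0]]

```text
time_s: 13.72
eef_pos: [0.4984, -0.1998, 0.1885]
eef_rot: [-0.0, 1.0, 0.029, 0.0]
wrist_force: [-0.1, -0.3, 0.3]
opening: 0.802
grasp_force: 0.0
```

```bash
python3 - <<'E'
from look import *
o,im,d,P=wrist("pics/w10.png"); print(M(o).round(3)[0])
L=sel(P,(.575,-.254),.16,.083,.096); print("lid",len(L),cv2.minAreaRect((L[:,:2]*1000).astype(np.float32)),np.median(L[:,2]))
B=sel(P,(.533,-.254),.04,.118,.15); print("bar",len(B),cv2.minAreaRect((B[:,:2]*1000).astype(np.float32)),B.min(0),B.max(0))
p=np.radians(3.2);print("expected from lid")
E
```

```text
t 13.7167 pos [ 0.4984 -0.1998  0.1885] F [-0.1 -0.3  0.3] open 0.802 grip 0.0
[0.998 0.057 0.   ]
lid 32805 ((575.9356689453125, -256.2608337402344), (152.45445251464844, 183.94520568847656), 2.9090688228607178) 0.08901976276849499
bar 1032 ((531.9986572265625, -258.470947265625), (19.92877769470215, 34.43799591064453), 3.033320903778076) [ 0.52129752 -0.27580302  0.11806237] [ 0.54269941 -0.24079944  0.13592749]
expected from lid
```

View pics/w10.png

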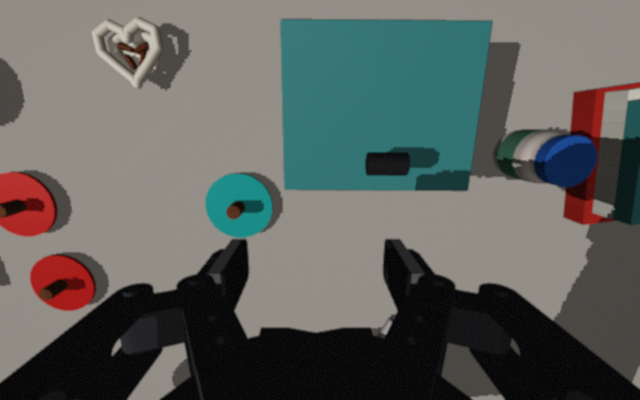

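The wrist view shows the knob bar at (388,163) on the closed teal lid, measured at (0.532, -0.2585) with yaw 0.052, which matches the given 34 x 20 mm size. I'll go down over it and grip.

>>> move_arm:
  series:
    - [[0.8,15,30,0,0],[0.8,30,60,0,0],[0.8,30,60,0,0],[0.8,30,60,30,0],[0.8,30,60,60,0],[0.8,30,60,90,0],[0.8,30,60,110,0],[0.8,30,60,120,0],[0.8,30,60,125,0],[0.8,30,60,125,0]]

```text
time_s: 14.6
eef_pos: [0.5313, -0.2584, 0.063]
eef_rot: [-0.0, 1.0, 0.028, -0.0]
wrist_force: [0.2, -0.3, -0.6]
opening: 0.801
grasp_force: 0.0
```

```bash
python3 - <<'E'
from look import *
o,im,d,P=wrist("pics/w11.png"); e=o["eef_pos"]
B=sel(P,(.533,-.258),.022,.118,.15); print("bar",len(B),B.min(0) if len(B) else 0,B.max(0) if len(B) else 0)
for z in np.arange(.096,.136,.004):
    K=sel(P,(.532,-.258),.07,z,z+.004); K=K[np.abs(K[:,1]+.258)>.022]
    if len(K): print(round(z,3),len(K),K.min(0).round(3),K.max(0).round(3))
E
```

```text
t 14.6 pos [ 0.5313 -0.2584  0.063 ] F [ 0.2 -0.3 -0.6] open 0.801 grip 0.0
bar 3396 [ 0.52328874 -0.27567623  0.11985378] [ 0.54312155 -0.24120915  0.13559376]
0.108 33 [ 0.524 -0.293  0.11 ] [ 0.54  -0.224  0.112]
0.112 186 [ 0.519 -0.299  0.112] [ 0.544 -0.217  0.116]
0.116 313 [ 0.518 -0.305  0.116] [ 0.545 -0.212  0.12 ]
0.12 359 [ 0.518 -0.306  0.12 ] [ 0.545 -0.211  0.124]
0.124 403 [ 0.518 -0.307  0.124] [ 0.545 -0.211  0.128]
0.128 435 [ 0.518 -0.306  0.128] [ 0.545 -0.211  0.132]
0.132 468 [ 0.518 -0.306  0.132] [ 0.545 -0.211  0.136]
0.136 541 [ 0.518 -0.306  0.136] [ 0.545 -0.211  0.14 ]
```

>>> move_arm:
  series:
    - [[0.8,1,0,2,0],[0.7,1,0,2,0],[0.6,1,0,2,0],[0.5,1,0,2,0],[0.4,1,0,2,0],[0.2,1,0,2,0],[0,1,0,2,0],[0,1,0,2,0],[0,1,0,2,0],[0,1,0,2,0]]

```text
time_s: 15.48
eef_pos: [0.5328, -0.2582, 0.0624]
eef_rot: [-0.0, 1.0, 0.028, 0.0]
wrist_force: [-1.3, 4.4, 5.4]
opening: 0.389
grasp_force: 59.8
```

Gripped on the bar ends. I'll raise the lid along its arc to 25° first.

>>> move_arm:
  series:
    - [[0,1.5,0,-4,0],[0,4.2,0,-10.3,0],[0,6.6,0,-15.3,0],[0,9.3,0,-20.2,0],[0,12.2,0,-25,0],[0,15.2,0,-29.6,0],[0,18.5,0,-34.1,0],[0,22,0,-38.5,0],[0,25.6,0,-42.7,0],[0,29.4,0,-46.7,0]]

```text
time_s: 16.32
eef_pos: [0.5618, -0.2567, 0.1085]
eef_rot: [-0.0, 1.0, 0.028, -0.0]
wrist_force: [-2.3, 1.7, -6.2]
opening: 0.388
grasp_force: 60.0
```

```bash
cat > ang.py <<'E'
from look import *
def ang(n,P,h=(.6518,-.2523),yaw=.0515):
    R=np.array([[np.cos(yaw),np.sin(yaw)],[-np.sin(yaw),np.cos(yaw)]]); q=(P[:,:2]-h)@R.T; x,y,z=q[:,0],q[:,1],P[:,2]
    m=(x<-.01)&(x>-.17)&(np.abs(y)<.088)&(np.abs(y)>.05)&(z>.078)&(z<.25); x,z=x[m],z[m]
    rho=np.hypot(x,z-.08); k=rho<.156; x,z=x[k],z[k]
    a=np.degrees(np.arctan2(z-.08,-x)-np.arcsin(np.clip(.008/np.hypot(x,z-.08),-1,1)))
    hh,ee=np.histogram(a,np.arange(-5,95,1)); print(n,len(a),"mode",ee[hh.argmax()]+.5,"median near",np.median(a[np.abs(a-ee[hh.argmax()])<4]) if len(a) else 0)
def both():
    o,im,d,P=wrist("pics/wl.png"); print("dist", o["eef_pos"]-np.array([.6518,-.2523,.08])); ang("wrist",P)
    im,d=camera("scene"); Q,u,v=pts("scene",d,np.ones_like(d,bool)); ang("scene",Q); cv2.imwrite("pics/sl.png",im)
E
python3 -c "from ang import *;both()"
```

```text
t 16.3167 pos [ 0.5618 -0.2567  0.1085] F [-2.3  1.7 -6.2] open 0.388 grip 60.01689434051514
dist [-0.08995482 -0.00444145  0.02845885]
wrist 22897 mode 24.5 median near 24.78937953902332
scene 715 mode 24.5 median near 24.624729131696924
```

Both cameras measure 24.7°, as planned, with light forces. I'll go on to 50°.

>>> move_arm:
  series:
    - [[0,4,0,-3.9,0],[0,8.2,0,-7.6,0],[0,12.5,0,-11.1,0],[0,17,0,-14.4,0],[0,21.6,0,-17.5,0],[0,26.3,0,-20.4,0],[0,31.2,0,-23.1,0],[0,36.2,0,-25.6,0],[0,41.3,0,-27.9,0],[0,46.4,0,-29.9,0]]

```text
time_s: 17.25
eef_pos: [0.6086, -0.2544, 0.1385]
eef_rot: [-0.0, 1.0, 0.028, -0.0]
wrist_force: [-4.8, 2.6, -4.0]
opening: 0.384
grasp_force: 59.9
```

>>> move_arm:
  series:
    - [[0,0,0,0,0],[0,0,0,0,0],[0,0,0,0,0],[0,0,0,0,0],[0,0,0,0,0],[0,0,0,0,0],[0,0,0,0,0],[0,0,0,0,0],[0,0,0,0,0],[0,0,0,0,0]]

```text
time_s: 18.08
eef_pos: [0.6083, -0.2544, 0.1382]
eef_rot: [-0.0, 1.0, 0.028, 0.0]
wrist_force: [-2.1, 4.3, -3.3]
opening: 0.386
grasp_force: 62.0
```

```bash
python3 - <<'E'
from ang import *
both()
im,d=camera("scene"); Q,u,v=pts("scene",d,np.ones_like(d,bool))
F=sel(Q,(.5728,.2588),.05,.058,.075); A=np.c_[F[:,:2],np.ones(len(F))]; print("cover",np.median(F[:,2]),np.linalg.lstsq(A,F[:,2],rcond=None)[0])
cv2.imwrite("pics/end.png",cv2.resize(im[120:320,180:500],(800,500),interpolation=cv2.INTER_CUBIC))
E
```

```text
t 18.0833 pos [ 0.6083 -0.2544  0.1382] F [-2.1  4.3 -3.3] open 0.386 grip 61.979772448539734
dist [-0.04353801 -0.0021394   0.05822003]
wrist 13827 mode 48.5 median near 48.64840185800443
scene 713 mode 47.5 median near 48.005570635478996
cover 0.0648281538370673 [-0.00617218 -0.00798618  0.07056553]
```

View pics/end.png

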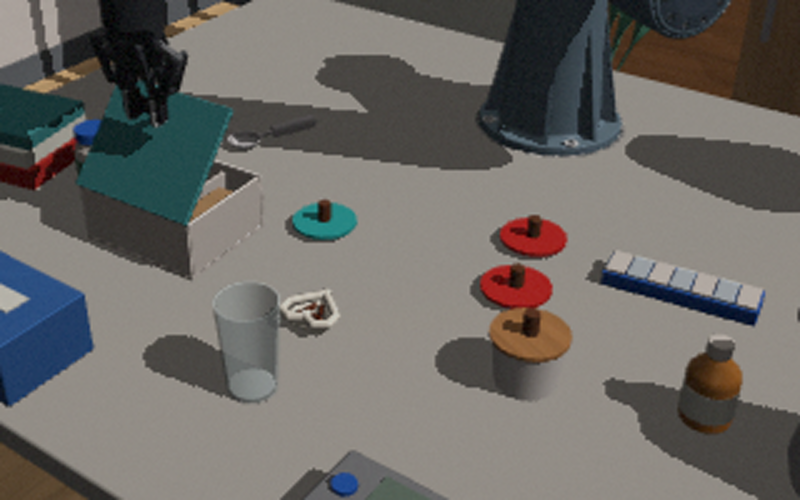

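The lid measures about 48.5° and the view shows it held, with the covered pot and everything else undisturbed. I'll nudge it 1.5° higher and settle.

>>> move_arm:
  series:
    - [[0,1,0,-0.4,0],[0,2,0,-0.8,0],[0,3,0,-1.2,0],[0,3,0,-1.2,0],[0,3,0,-1.2,0],[0,3,0,-1.2,0],[0,3,0,-1.2,0],[0,3,0,-1.2,0],[0,3,0,-1.2,0],[0,3,0,-1.2,0]]

```text
time_s: 19.07
eef_pos: [0.6102, -0.2543, 0.139]
eef_rot: [-0.0, 1.0, 0.028, -0.001]
wrist_force: [-5.7, 4.3, -2.7]
opening: 0.383
grasp_force: 62.0
```

```bash
python3 -c "
from ang import *
both(); print(order.hand_in())"
```

```text
t 19.0667 pos [ 0.6102 -0.2543  0.139 ] F [-5.7  4.3 -2.7] open 0.383 grip 62.03230440616608
dist [-0.04156866 -0.00200614  0.05903694]
wrist 13581 mode 49.5 median near 49.64447405607311
scene 715 mode 49.5 median near 49.107688499948104
the job is handed in; nothing more can be done
None
```

The wooden cover is seated level on the white pot, the medicine box lid is held steady by its knob at about 49.5°, and the job was handed in at about 19 s; no verdict was returned.

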